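# Show the sample under the lever lid, then ease the lid shut

## Task

Press down the front lever plate of the taller sample keeper with closed fingertips until its lid stands fully open, and hold it there for about two seconds so that the tasters can look in. Then let the lever up slowly, easing the lid down until it is fully shut, never letting it drop or slam, and move the fingers clear. Do not touch the lids, and leave the lower keeper shut and the jars, tubs, bottle, cup and spoon where they stand.

Things in the scene. Friction and masses are not known exactly. Their poses are not given: they have to be found in the camera images.
- tall: The taller of two sample keepers: upright steel box 150 mm deep (x) by 130 mm wide (y), 185 mm to the rim, 199 mm to the top of the shut lid, fixed to the table. This is the one to open. Origin: centre of its underside, on the table; its -x side is the front, where the black lever plate sticks out.
- tall_lid (a joint): Angle of the taller keeper's lid about a level hinge along y near its back rim (70 mm behind the box's middle): 0 shut, 1.12 rad fully open (front edge up, leaning back). It has no catch or spring and little damping: it is lifted by the lever alone, 2.8 rad of lid per rad of lever, and falls shut by its own weight (0.3 to 0.65 kg) if the lever is let go.
- tall_lever (a joint): Angle of the taller keeper's lever about a level axis along y: 0 at rest (sloping up to the front at 0.2 rad), 0.4 rad when its front is pressed fully down to the stop (sloping down at 0.2 rad); the push needed at the plate is about 2 to 8 N, and the plate follows the finger back up.
- tall_paddle (a point): Middle of the upper face of the taller keeper's lever plate: flat black plate 90 mm wide (y) by 46 mm (x), 6 mm thick, 185 mm in front of the lever's axis and 110 mm in front of the box. Moves with the lever: its height over the table is about 130 mm at rest and 57 mm fully pressed, moving almost straight down (73 mm, and under 4 mm level). Its x axis points to the box (level while the lever is at rest, turning with the lever), its y axis along the plate.
- tall_pivot (a point): Middle of the axis of the taller keeper's lever, 85 mm over the table, inside the box; the lever's two side arms run from here along the outside of the box to a crossbar just in front of it, from which a 30 mm wide stem leads out to the plate.
- tall_cover: Steel lid panel of the taller keeper, 162 by 138 mm, 10 mm thick; the lid as a whole stands 14 mm over the rim; origin on the lid's hinge, the panel reaching 152 mm from it to the front. Not to be touched.
- low: The lower of two sample keepers: upright steel box 150 mm deep (x) by 130 mm wide (y), 115 mm to the rim, 129 mm to the top of the shut lid, fixed to the table. This one stays shut. Origin: centre of its underside, on the table; its -x side is the front, where the black lever plate sticks out.
- low_lid (a joint): Angle of the lower keeper's lid about a level hinge along y near its back rim (70 mm behind the box's middle): 0 shut, 1.12 rad fully open (front edge up, leaning back). It has no catch or spring and little damping: it is lifted by the lever alone, 2.8 rad of lid per rad of lever, and falls shut by its own weight (0.3 to 0.65 kg) if the lever is let go.
- low_lever (a joint): Angle of the lower keeper's lever about a level axis along y: 0 at rest (sloping up to the front at 0.2 rad), 0.4 rad when its front is pressed fully down to the stop (sloping down at 0.2 rad); the push needed at the plate is about 2 to 8 N, and the plate follows the finger back up.
- low_paddle (a point): Middle of the upper face of the lower keeper's lever plate: flat black plate 90 mm wide (y) by 46 mm (x), 6 mm thick, 185 mm in front of the lever's axis and 110 mm in front of the box. Moves with the lever: its height over the table is about 130 mm at rest and 57 mm fully pressed, moving almost straight down (73 mm, and under 4 mm level). Its x axis points to the box (level while the lever is at rest, turning with the lever), its y axis along the plate.
- low_pivot (a point): Middle of the axis of the lower keeper's lever, 85 mm over the table, inside the box; the lever's two side arms run from here along the outside of the box to a crossbar just in front of it, from which a 30 mm wide stem leads out to the plate.
- low_cover: Steel lid panel of the lower keeper, 162 by 138 mm, 10 mm thick; the lid as a whole stands 14 mm over the rim; origin on the lid's hinge, the panel reaching 152 mm from it to the front. Not to be touched.
- jar: Bystander, loose: white capped jar, 62 mm wide, 100 mm tall. Origin: centre of its underside.
- tub: Bystander, loose: white lidded tub, 75 mm wide, 60 mm tall. Origin: centre of its underside.
- drink: Bystander, loose: small drink bottle, 52 mm wide, 150 mm tall. Origin: centre of its underside.
- big_tub: Bystander, loose: white lidded tub, 114 mm wide, 80 mm tall. Origin: centre of its underside.
- beaker: Bystander, loose: empty white cup, 68 mm wide, 85 mm tall. Origin: centre of its underside.
- spoon: Bystander, loose: steel tasting spoon, 150 mm long, lying flat. Origin: on its underside, near mid-length.

How it is judged:
On the way, in this order (a step that is already met when the one before it is completed fails the run):
1. the taller keeper's lid is held fully open (lid joint over 1.0 of 1.12 rad) for 1.5 s (value of joint tall_lid above 1 rad), for 1.5 s.
2. the taller keeper's lid is shut again (value of joint tall_lid below 0.03 rad), for 0.2 s.
At the end, for the whole second after the job is handed in: Both lids shut (lid joints under 0.03 rad), both levers back up (under 0.02 rad), every bystander at rest within 30 mm of where it stood (value of joint each of tall_lid, low_lid below 0.03 rad and value of joint each of tall_lever, low_lever below 0.02 rad and distance of each of jar, tub, drink, big_tub, beaker, spoon from where it was at the start of the episode below 0.03 m and linear speed of each of jar, tub, drink, big_tub, beaker, spoon below 0.02 m/s); the robot touches nothing.
It fails at once if the taller keeper's lid drops or slams (falls faster than 2 rad/s while over 0.12 rad open, which is its plate rising faster than about 130 mm/s) (velocity of joint tall_lid below -2 rad/s and value of joint tall_lid above 0.12 rad).
It fails at once if a lid is touched by the robot (contact force between any of the fingers, the arm and tall_cover above 1 N or contact force between any of the fingers, the arm and low_cover above 1 N).
It fails at once if the lower keeper is opened (lid over 0.15 rad) (value of joint low_lid above 0.15 rad).
It fails at once if a bystander is lifted, tipped or pushed away (moved over 30 mm) (distance of any of jar, tub, drink, big_tub, beaker, spoon from where it was at the start of the episode above 0.03 m).
It also fails if it takes over 40 s, if anything falls off the work surface, if the arm or the gripper's body presses on something with over 40 N, if the wrist force passes 120 N, or if a joint passes its speed limit or range.

## Robot

A 7-joint arm with a two-finger parallel gripper is mounted at the origin on the work surface. World frame = base frame: x ahead of the robot, y to its left, z up, the work surface at z = 0. Lengths are in m, angles in rad, forces in N, time in s.
With the tool pointing down it reaches from about 0.4 to 0.85 m from the base axis. Payload 6.9 kg.
Tool frame: the origin (TCP) lies midway between the tips of the shut fingers; the grasp point (between the pads) lies behind it (ctrl.pinch_z is the z of the grasp point in the tool frame, in m); z points along the fingers, y is the direction in which the jaws open and shut (so a half turn about z gives the same grasp; the last joint's range is limited). The gripper opens to 85 mm and grips with 20 to 120 N. Pads are 22 mm wide; open, the fingers measure 114 mm over their backs; the gripper's body (76 mm by 85 mm) begins 54 mm behind the grasp point. The pads swing forward as they close: fully open they stand 13 mm farther back than shut.
Start: joints at [1.329, 0.507, -0.238, 1.5, 0.126, 1.149, -0.155], TCP at [0.213, -0.588, 0.231] pointing down, gripper open.
Joint ranges: [-3.08, 3.08], [-0.24, 2.05], [-1.43, 1.35], [0, 2.5], [-1.52, 4.66], [0.17, 1.96], [-2.89, 2.89]. Speed limits (rad/s): [2.39, 2.39, 3.14, 3.14, 3.14, 3.14, 3.14].

## Interface

Orientations are given as a unit quaternion [w, x, y, z].
In Python, from station import ctrl, get_state, vision, ticket, models gives the robot as it stands. Calls block until the motion is done:
- ctrl.movep(position, orientation): joint-space move of the TCP to a pose.
- ctrl.movel(position, frame=None, max_speed=0.15): straight line of the TCP; frame=None keeps the orientation; max_speed is the mean speed in m/s.
- ctrl.set_joints(angles): joint-space move.
- ctrl.ungrasp() and ctrl.close_gripper(force=None): open the fingers fully, or close them until they stop; force is the grip in N (None keeps the last).
- ctrl.pause(seconds).
- ctrl.ik(position, orientation): joint angles nearest the present ones, or None.
- get_state(): the state.
- vision.grab_frame(name): name is "scene" or "side" or "wrist"; returns (picture, depth): 384x512x3 uint8, blue, green, red; 384x512 float32, m along the optical axis (not along the pixel's ray), 0 where there is no reading.
- vision.camera_info(name): a dict with "mtx" (3x3 intrinsics, pixels), "R" (3x3) and "t" (3): a world point X has camera coordinates R X + t; the wrist camera has in their place "hand_eye" (4x4, takes a point from camera to tool coordinates, whose origin is the TCP and whose axes are the flange's). Camera axes: x right, y down, z forward; pixel columns grow to the right and rows downward; lengths in m; the calibration is good to about 2 mm. A picture is of the moment at which its call begins: read the wrist's pose just before it. camera_info takes no time and is no camera call.
A pose or a line that the arm cannot do raises ctrl.Unreachable and nothing moves.
- ticket.close_job(): hands the job in, once; it reports no verdict.
Trained networks look in the newest picture that a camera, given by its name, has taken for a name from the list of things; names that differ only in an ending like _2 or _b are one class to them, and where a whole thing is asked for, a point or a joint stands for the part that bears it (a point fixed in the world has none). Each returns a list of dicts, best first, with "p" (0 to 1); they miss things now and then, are a little off and sometimes report something else, mostly with a low value. They report only what shows in the picture. A call takes as long as a camera call.
- models.recognise(camera, target): "point" ([column, row] in pixels, amid what is visible of it).
- models.masks_of(camera, target): "mask" (384x512 bool, what is visible of it) and "point" ([column, row] in pixels, amid what is visible of it).
The state is a dict: "time": time; "qpos": joint angles; "qd": joint speeds; "tau": joint torques, N m; "tcp_pos": TCP position; "eef_rot": TCP orientation; "contact_force": force on the tool from outside, world axes, zero at the start; "wrist_torque": the same for the moment, N m; "width": finger opening in m.
Only numpy, scipy, OpenCV 4.12 (cv2) and the standard library are available. Lean on these libraries where they do the work, as an engineer would, in place of code of your own. Each camera call takes 0.05 s, during which the arm holds its last target.

## Working session

There is one attempt and no reset: what is moved stays moved. The work goes in short steps, each a Python script; the robot and the scene stay as the last script left them, time stands still between calls to the robot, and variables do not carry over. Pictures are saved under pics/ and viewed, and the job is handed in when it is done.

```bash
ls; mkdir -p pics; python3 - <<'E'
from station import ctrl, get_state, vision, ticket, models
import cv2,numpy as np
s=get_state(); print(s['time'],s['tcp_pos'],s['eef_rot'],s['width'],ctrl.pinch_z)
for n in ['scene','side']:
    im,d=vision.grab_frame(n); cv2.imwrite(f'pics/{n}0.png',im); np.save(f'pics/{n}0.npy',d)
    for t in ['tall_paddle','low_paddle','tall','low','tall_cover']:
        r=models.recognise(n,t); print(n,t,[(x['point'],round(x['p'],2)) for x in r[:3]])
    c=vision.camera_info(n); np.savez(f'pics/{n}_cam.npz',**{k:np.array(c[k]) for k in('mtx','R','t')})
print(get_state()['time'])
E
```

```text
pics
0.0 [ 0.21280143 -0.58712197  0.23044578] [-8.62684451e-04  9.84911905e-01  1.73054239e-01 -1.59019633e-04] 0.08522824229186747 -0.0187
scene tall_paddle [([330.7, 157.6], 0.67)]
scene low_paddle [([207.5, 192.1], 0.85)]
scene tall [([339.0, 199.5], 0.77)]
scene low [([206.3, 232.1], 0.82)]
scene tall_cover [([351.9, 188.0], 0.88), ([275.1, 244.6], 0.62)]
side tall_paddle [([227.6, 274.8], 0.64), ([181.3, 331.3], 0.5), ([246.4, 345.1], 0.36)]
side low_paddle [([277.1, 176.5], 0.81), ([263.0, 216.4], 0.4)]
side tall [([197.5, 257.2], 0.87), ([292.3, 133.6], 0.71)]
side low []
side tall_cover [([191.2, 239.0], 0.92), ([262.4, 216.2], 0.25)]
0.6
```

View pics/scene0.png

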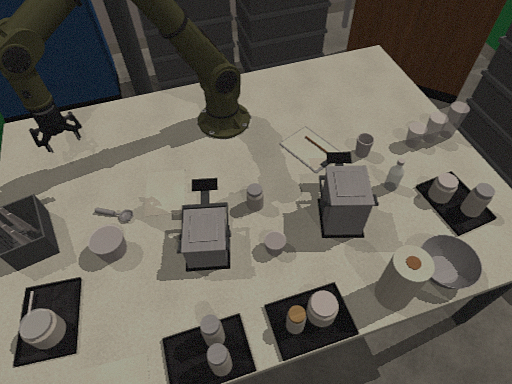

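View pics/side0.png

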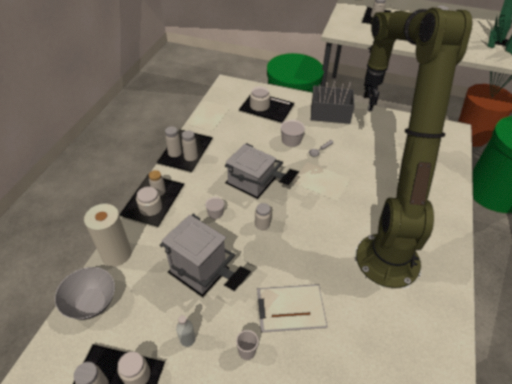

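```bash
cat > h.py <<'E'
import numpy as np
def cloud(n,k=0):
    d=np.load(f'pics/{n}{k}.npy');c=np.load(f'pics/{n}_cam.npz')
    v,u=np.mgrid[:384,:512]; K=c['mtx']
    P=np.stack([(u-K[0,2])/K[0,0]*d,(v-K[1,2])/K[1,1]*d,d],-1)
    W=(P-c['t'].ravel())@c['R']; W[d==0]=np.nan
    return W
E
python3 - <<'E'
from h import *
np.set_printoptions(precision=3,suppress=True)
for n,ps in [('scene',[(331,157),(207,192),(339,199),(352,188),(206,232)]),('side',[(227,275),(277,176),(197,257),(191,239),(292,133)])]:
    W=cloud(n)
    for u,v in ps: print(n,u,v,np.nanmedian(W[v-1:v+2,u-1:u+2].reshape(-1,3),0))
E
```

```text
scene 331 157 [0.467 0.294 0.13 ]
scene 207 192 [ 0.466 -0.173  0.12 ]
scene 339 199 [0.687 0.211 0.195]
scene 352 188 [0.663 0.267 0.199]
scene 206 232 [ 0.628 -0.213  0.128]
side 227 275 [0.509 0.317 0.118]
side 277 176 [ 0.484 -0.173  0.114]
side 197 257 [0.602 0.331 0.197]
side 191 239 [0.648 0.275 0.197]
side 292 133 [ 0.504 -0.489  0.083]
```

The scene view shows the tall keeper at about (347,200) with its black plate at (339,157), and the cup is close by at (364,145). In the side view the plate is at (239,277). Next I'll fit the plate and box geometry from depth.

```bash
python3 - <<'E'
from h import *
import cv2
np.set_printoptions(precision=3,suppress=True)
for n in ['scene','side']:
    W=cloud(n); im=cv2.imread(f'pics/{n}0.png').max(2)
    X,Y,Z=W[...,0],W[...,1],W[...,2]
    reg=(X>.38)&(X<.8)&(Y>.12)&(Y<.45)
    lid=reg&(Z>.193)&(Z<.207)
    p=(W[lid][:,:2]*1000).astype(np.float32); r=cv2.minAreaRect(p); print(n,'lid',lid.sum(),r, W[lid].mean(0))
    pad=reg&(Z>.122)&(Z<.140)&(im<60)&(np.hypot(X-W[lid].mean(0)[0],Y-W[lid].mean(0)[1])>.15)
    l,lab,st,cen=cv2.connectedComponentsWithStats(pad.astype(np.uint8)); 
    k=1+np.argmax(st[1:,4]); m=lab==k
    p=(W[m][:,:2]*1000).astype(np.float32); print('pad',st[k],cen[k],cv2.minAreaRect(p),W[m].mean(0),W[m].min(0),W[m].max(0))
    # obstacles around the paddle
    c=np.array([.49,.31])
    o=(np.hypot(X-c[0],Y-c[1])<.2)&(Z>.02)&~lid
    l,lab,st,cen=cv2.connectedComponentsWithStats(o.astype(np.uint8))
    for k in range(1,l):
        if st[k,4]>15: q=W[lab==k]; print('  obj',cen[k],np.nanmin(q,0),np.nanmax(q,0))
E
```

```text
scene lid 1574 ((645.5433959960938, 268.561279296875), (157.0059814453125, 161.61415100097656), 71.07765197753906) [0.649 0.265 0.197]
pad [327 152  25  11 246] [338.736 157.244] ((475.7115478515625, 320.9639892578125), (87.14871215820312, 45.32238006591797), 71.30644989013672) [0.475 0.321 0.13 ] [0.441 0.276 0.122] [0.507 0.368 0.138]
  obj [362.146 147.199] [0.368 0.455 0.02 ] [0.418 0.495 0.087]
  obj [338.953 157.671] [0.441 0.273 0.11 ] [0.565 0.371 0.191]
  obj [388.244 176.22 ] [0.557 0.487 0.021] [0.579 0.497 0.097]
  obj [323.628 190.624] [0.514 0.185 0.052] [0.65  0.247 0.193]
side lid 1527 ((643.2050170898438, 270.6177062988281), (158.0711212158203, 162.25967407226562), 71.87222290039062) [0.642 0.274 0.197]
pad [225 267  25  23 279] [237.215 277.817] ((473.2832336425781, 322.4698791503906), (86.6217041015625, 45.292518615722656), 71.49925994873047) [0.472 0.324 0.13 ] [0.442 0.277 0.122] [0.501 0.369 0.139]
  obj [210.759 269.376] [0.44  0.216 0.02 ] [0.689 0.376 0.193]
  obj [245.069 336.709] [0.366 0.457 0.021] [0.416 0.494 0.087]
```

```bash
python3 - <<'E'
from station import ctrl, get_state, vision
import numpy as np
np.set_printoptions(precision=3,suppress=True)
print(np.array(vision.camera_info('wrist')['hand_eye']))
c=np.array([.474,.322]);a=np.radians(-17.5);e=np.array([np.cos(a),np.sin(a)])
for th in (a,a+np.pi):
    q=[0,np.cos(th/2),np.sin(th/2),0]
    for off in (0,-.006):
        for z in (.33,.16,.05):
            print(np.degrees(th),off,z,ctrl.ik([*(c+off*e),z],q))
E
```

```text
[[-0.    -0.965 -0.263  0.068]
 [ 1.     0.    -0.001 -0.001]
 [ 0.    -0.263  0.965 -0.143]
 [ 0.     0.     0.     1.   ]]
-17.5 0 0.33 [-0.872  0.376  0.357  1.469 -0.133  1.32  -2.382]
-17.5 0 0.16 [-0.87   0.513  0.357  1.748 -0.217  0.92  -2.299]
-17.5 0 0.05 [-0.38   0.653 -0.409  1.854  0.379  0.712 -2.881]
-17.5 -0.006 0.33 [-0.883  0.369  0.357  1.479 -0.131  1.317 -2.392]
-17.5 -0.006 0.16 [-0.88   0.508  0.357  1.757 -0.216  0.915 -2.308]
-17.5 -0.006 0.05 [-0.873  0.654  0.356  1.87  -0.345  0.678 -2.189]
162.5 0 0.33 [ 0.062  0.585 -1.266  1.457  0.556  1.5    0.074]
162.5 0 0.16 [-0.047  0.651 -0.992  1.737  0.607  1.094  0.027]
162.5 0 0.05 [-0.101  0.783 -0.908  1.85   0.78   0.911 -0.118]
162.5 -0.006 0.33 [ 0.062  0.581 -1.272  1.467  0.554  1.497  0.063]
162.5 -0.006 0.16 [ 0.006  0.704 -1.13   1.746  0.695  1.154 -0.07 ]
162.5 -0.006 0.05 [-0.117  0.772 -0.89   1.86   0.767  0.895 -0.118]
```

```bash
cat >> h.py <<'E'
c=np.array([.474,.322]);a=np.radians(-17.5);e=np.array([np.cos(a),np.sin(a)])
XY=c-.004*e
th=a+np.pi; Q=[0,np.cos(th/2),np.sin(th/2),0]
def P(z): return [*XY,z]
E
python3 - <<'E'
from h import *
from station import ctrl, get_state, vision
import cv2
np.set_printoptions(precision=3,suppress=True)
def S(l):
    s=get_state(); print(l,round(s['time'],2),s['tcp_pos'],s['contact_force'],s['qpos'],s['width'])
ctrl.close_gripper(20); S('closed')
p=get_state()['tcp_pos']
ctrl.movel([p[0],p[1],.36],max_speed=.2); S('up')
ctrl.movep(P(.34),Q); S('above')
ctrl.movel(P(.16),max_speed=.12); S('near')
for n in('scene','side'):
    im,d=vision.grab_frame(n); cv2.imwrite(f'pics/{n}1.png',im); np.save(f'pics/{n}1.npy',d)
a=cv2.imread('pics/scene1.png')[80:280,250:450]; b=cv2.imread('pics/side1.png')[190:390,140:340]
b=cv2.copyMakeBorder(b,0,200-b.shape[0],0,0,0)
cv2.imwrite('pics/c1.png',cv2.resize(np.hstack([a,b]),None,fx=2,fy=2))
E
```

```text
closed 1.37 [ 0.213 -0.588  0.231] [ 0.868 -0.032  0.045] [ 1.328  0.507 -0.238  1.5    0.126  1.149 -0.155] -0.00020577637509600877
up 2.16 [ 0.213 -0.587  0.359] [ 0.375 -0.855 -0.712] [ 1.325  0.445 -0.243  1.258  0.104  1.453 -0.131] -8.416294080522485e-05
above 5.47 [0.471 0.322 0.34 ] [ 0.259 -0.283 -0.002] [ 0.043  0.55  -1.211  1.443  0.513  1.497  0.11 ] -2.828557666548158e-05
near 7.12 [0.47  0.324 0.161] [0.109 0.52  0.134] [-0.     0.695 -1.109  1.742  0.681  1.145 -0.053] 0.0002831095617679071
```

View pics/c1.png

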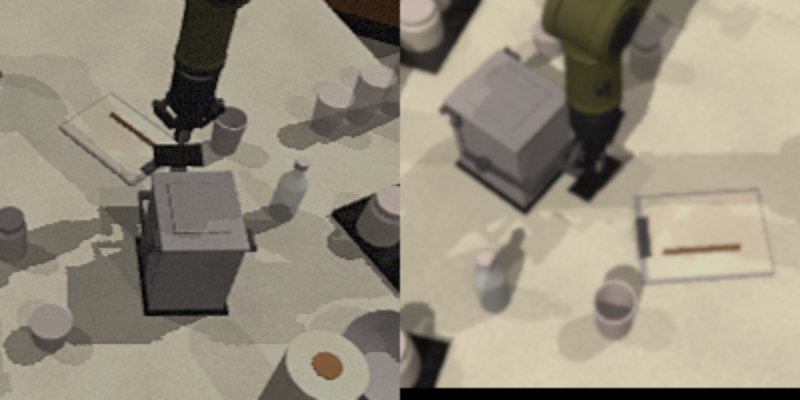

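Both crops show the closed fingertips above the plate, at crop positions (182,140) and (590,165). Cup and bottle are well clear. Pressing now in stages.

```bash
python3 - <<'E'
from h import *
from station import ctrl, get_state, vision
import cv2
np.set_printoptions(precision=3,suppress=True)
def S(l):
    s=get_state(); print(l,round(s['time'],2),s['tcp_pos'],s['contact_force']); return s['contact_force'][2]
for z in (.135,.12,.10,.08,.07):
    ctrl.movel(P(z),max_speed=.05)
    if abs(S(z))>18: break
else:
    for z in (.066,.063,.060,.058,.056,.054):
        ctrl.movel(P(z),max_speed=.03)
        if abs(S(z))>14: break
im,d=vision.grab_frame('side'); cv2.imwrite('pics/side2.png',im); np.save('pics/side2.npy',d)
im2,d=vision.grab_frame('scene'); np.save('pics/scene2.npy',d)
a=im2[80:280,250:450]; b=im[184:384,140:340]
cv2.imwrite('pics/c2.png',cv2.resize(np.hstack([a,b]),None,fx=2,fy=2)); S('end')
for n in('scene','side'):
    W=cloud(n,2); X,Y,Z=W[...,0],W[...,1],W[...,2]
    m=(X>.6)&(X<.76)&(Y>.19)&(Y<.33)&(Z>.17)&(Z<.36)
    q=W[m]; along=(q[:,:2]-c)@e
    for lo in (.2,.22,.24): 
        k=(along>lo)&(along<lo+.02); print(n,lo,k.sum(),np.median(along[k]) if k.any() else 0,np.percentile(q[k][:,2],[10,50,90]) if k.any() else 0)
E
```

```text
0.135 7.87 [0.47  0.323 0.135] [-0.83  -1.269 -0.139]
0.12 8.32 [0.47  0.324 0.121] [-1.797  0.92   6.63 ]
0.1 8.87 [0.47  0.324 0.1  ] [-1.566  2.363  4.245]
0.08 9.42 [0.47  0.323 0.08 ] [-1.445  1.17   3.088]
0.07 9.77 [0.471 0.322 0.07 ] [ 0.44  -1.094  2.766]
0.066 10.05 [0.47  0.323 0.066] [ 0.377 -1.174  2.243]
0.063 10.3 [0.47  0.323 0.063] [ 0.227 -1.267  2.222]
0.06 10.55 [0.47  0.323 0.06 ] [ 0.036 -1.178  1.002]
0.058 10.8 [0.47  0.323 0.059] [-0.607 -1.092  8.614]
0.056 11.05 [0.47  0.324 0.058] [-3.004 -5.688 23.236]
end 11.15 [0.47  0.324 0.058] [-3.018 -6.805 22.695]
scene 0.2 603 0.21036538243129957 [0.273 0.29  0.304]
scene 0.22 605 0.22950708604664702 [0.232 0.251 0.268]
scene 0.24 601 0.24969859376206813 [0.187 0.206 0.226]
side 0.2 107 0.21028374647570586 [0.18  0.265 0.286]
side 0.22 129 0.22915903142536506 [0.176 0.214 0.243]
side 0.24 165 0.24563443723068173 [0.175 0.189 0.205]
```

View pics/c2.png

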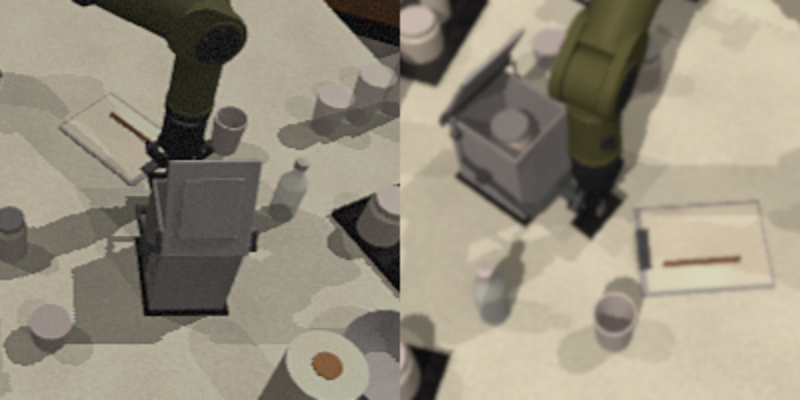

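The lid is fully open: its slope measures about 1.13 rad, and the 23 N force shows the lever is on its stop. I'll hold for 2.3 s, then ease it up.

```bash
python3 - <<'E'
from h import *
from station import ctrl, get_state, vision
import cv2
np.set_printoptions(precision=3,suppress=True)
def S(l):
    s=get_state(); print(l,round(s['time'],2),s['tcp_pos'],s['contact_force'])
ctrl.pause(2.3); S('held')
ctrl.movel(P(.062),max_speed=.015); S(.062)
ctrl.movel(P(.118),max_speed=.03); S(.118)
ctrl.movel(P(.145),max_speed=.015); S(.145)
ctrl.movel(P(.26),max_speed=.1); S('clear'); ctrl.pause(.5)
for n in('scene','side'):
    im,d=vision.grab_frame(n); cv2.imwrite(f'pics/{n}3.png',im); np.save(f'pics/{n}3.npy',d)
    W=cloud(n,3); X,Y,Z=W[...,0],W[...,1],W[...,2]
    al=(W[...,:2]-c)@e; la=(W[...,:2]-c)@np.array([-e[1],e[0]])
    for lo,hi in((.12,.15),(.22,.25)):
        m=(al>lo)&(al<hi)&(abs(la)<.05)&(Z>.15)&(Z<.22); print(n,'lid',lo,m.sum(),np.median(Z[m]))
    m=(abs(al)<.02)&(abs(la)<.04)&(Z<.16)&(Z>.03); print('plate',m.sum(),np.median(Z[m]))
    W0=cloud(n,0); dz=np.abs(im.astype(int)-cv2.imread(f'pics/{n}0.png')).max(2)
    cv2.imwrite(f'pics/{n}d.png',np.clip(dz*3,0,255).astype(np.uint8))
S('end')
a=cv2.imread('pics/scene3.png');b=cv2.imread('pics/side3.png')
g=lambda n:cv2.imread(f'pics/{n}d.png')
cv2.imwrite('pics/c3.png',cv2.resize(np.vstack([np.hstack([a,b]),np.hstack([g('scene'),g('side')])]),(780,585)))
E
```

```text
held 13.45 [0.47  0.324 0.058] [-3.659 -6.031 23.141]
0.062 14.0 [0.47  0.323 0.062] [-1.192  0.203  2.119]
0.118 16.02 [0.47  0.323 0.118] [ 3.781 -0.55   4.145]
0.145 17.97 [0.47  0.323 0.145] [-0.148 -0.153  0.213]
clear 19.27 [0.47  0.323 0.259] [-0.59 -0.03 -0.18]
scene lid 0.12 194 0.19743738034260722
scene lid 0.22 264 0.19548572694965338
plate 219 0.12973763207952968
side lid 0.12 254 0.19724879121128314
side lid 0.22 209 0.1947312749109807
plate 247 0.12976617326502612
end 19.87 [0.47  0.323 0.26 ] [ 0.386 -0.396 -1.409]
```

View pics/c3.png

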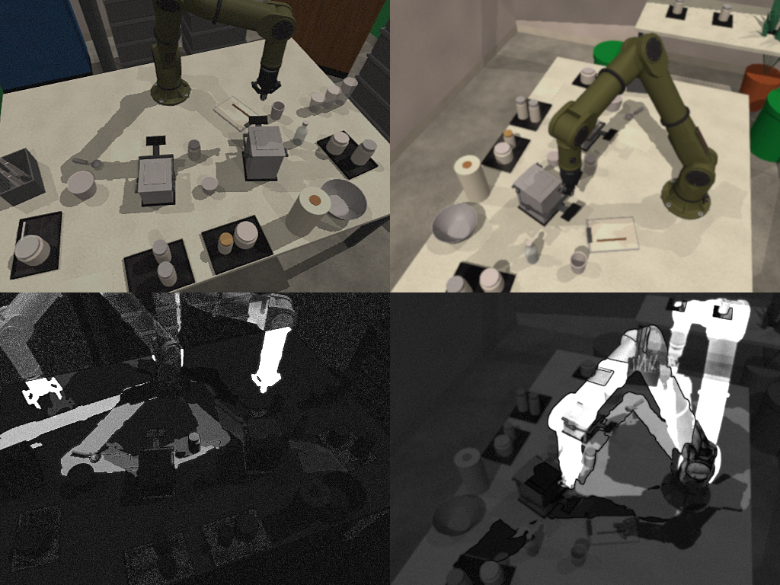

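The tall lid is shut (0.197 m) and the plate is back at 0.130 m. The difference images show only the arm and its shadows, so all bystanders stand where they did. The fingers are clear at z = 0.26 m, so I'm handing in.

```bash
python3 -c "
from station import ticket
print(ticket.close_job())"
```

```text
the job is handed in; nothing more can be done
None
```

I opened the taller keeper by pressing its lever plate with closed fingertips, eased the lid shut and moved the fingers clear. I then handed the job in at about 20 s of the 40 s allowed; no verdict is reported.

- **Open and hold:** I pressed the lever to its stop, where the force reached about 23 N. The lid slope measured about 1.13 rad in the scene camera, which is fully open. The side camera saw too little of the lid panel to check that angle. The hold lasted about 2.3 s.
- **Closing:** I let the lever up at a mean speed of 15 to 30 mm/s, well under the 130 mm/s limit. I set that by the commanded finger speed and did not measure the lid's own speed.
- **Last checks:** Both cameras put the tall lid at 0.195–0.197 m and its plate at 0.130 m, the same as at the start. Contact force was about zero with the fingers 130 mm above the plate. Before-and-after pictures differed only in the arm and its shadows, with no visible change in the lower keeper or the bystanders. I judged that by eye and did not measure each position.

No check failed.

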